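# Load an oil sample into the analyser drawer

## Robot

A 6-joint arm with a two-finger parallel gripper is mounted at the origin on the work surface. World frame = base frame: x ahead of the robot, y to its left, z up, the work surface at z = 0. Lengths are in m, angles in rad, forces in N, time in s.
With the tool pointing down it reaches from about 0.375 to 0.925 m from the base axis. Payload 5.7 kg.
Tool frame: the origin (TCP) lies between the finger pads; the fingertips stand 14 mm ahead of it and the grasp point (between the pads) lies 5 mm behind it (env.tcp_to_tips is the distance from the TCP to the fingertips, in m); z points along the fingers, y is the line along which they close (so a half turn about z gives the same grasp; the last joint's range is limited). The gripper opens to 88 mm and grips with 3 to 60 N. Pads are 20 mm wide; open, the fingers measure 115 mm over their backs; the gripper's body (75 mm by 178 mm) begins 61 mm behind the grasp point.
Start: joints at [-1.41, 0.359, 1.51, -0, 1.272, -0.115], TCP at [0.163, -0.577, 0.237] pointing down, gripper open.
Joint ranges: [-2.97, 2.97], [-1.01, 2.36], [0.21, 2.38], [-0.96, 4.11], [0.2, 2.71], [-2.98, 2.98]. Speed limits (rad/s): [2.39, 2.39, 3.14, 3.14, 3.14, 3.14].

## Interface

Orientations are given as a rotation vector (axis times angle).
In Python, from rig import env, jaws, solver, readout, imaging, workorder gives the robot as it stands. Calls block until the motion is done:
- env.move_ptp(position, orientation): joint-space move of the TCP to a pose.
- env.movel(position, rotation=None, v=0.15, guard=None): straight line of the TCP; rotation=None keeps the orientation; v is the mean speed in m/s. With guard (N) it stops when the force on the tool has changed by that much, and returns True; else False.
- env.movej(angles): joint-space move.
- jaws.command_gripper(opening): opening from 0.0 (shut) to 1.0 (fully open); the grip force is fixed at half the most; returns when the fingers have stopped.
- env.dwell(seconds).
- solver.solve_ik(position, orientation): joint angles nearest the present ones, or None.
- readout.state(): the state.
- imaging.get_image(name): name is "side" or "top" or "wrist"; returns (picture, depth): 384x512x3 uint8, red, green, blue; 384x512 float32, m along the optical axis (not along the pixel's ray), 0 where there is no reading.
- imaging.get_calibration(name): a dict with "camera_matrix" (3x3 intrinsics, pixels), "xyz" and "rotation" of the camera in the world. Camera axes: x right, y down, z forward; pixel columns grow to the right and rows downward; lengths in m; the calibration is good to about 2 mm. A picture is of the moment at which its call begins: read the wrist's pose just before it. get_calibration takes no time and is no camera call; for the wrist camera it gives the pose at the moment of the call.
A pose or a line that the arm cannot do raises env.Unreachable and nothing moves.
- workorder.hand_in(): hands the job in; it is judged then, once.
The state is a dict: "time_s": time; "joint_positions": joint angles; "joint_vel": joint speeds; "tau": joint torques, N m; "ee_pos": TCP position; "ee_rot": TCP orientation; "contact_force": force on the tool from outside, world axes, zero at the start; "wrist_torque": the same for the moment, N m; "width": opening from 0.0 (shut) to 1.0 (fully open); "grasp_force": force on a finger pad.
Only numpy, scipy, OpenCV 4.12 (cv2) and the standard library are available. Lean on these libraries where they do the work, as an engineer would, in place of code of your own. Each camera call takes 0.05 s, during which the arm holds its last target. There are 200 camera calls.

## Task

Take the orange-capped oil sample from the black tray, set it down gently, upright, in the empty orange-floored compartment of the analyser's open drawer, and slide the drawer fully shut. Then flip the red toggle switch on top of the analyser all the way over to on, away from the robot. Do not drop the bottle, and leave the white-capped bottles standing in their places.

Things in the scene. Friction and masses are not known exactly. Their poses are not given: they have to be found in the camera images.
- sample_orange: The task's bottle, amber with an orange cap and a white label. Upright glass cylinder, 40 mm diameter, 90 mm tall, 75 to 155 g, the top 20 mm being a screw cap 39 mm across; rigid. Origin at the centre of its underside, z up along the bottle. It starts in any of the tray's three places.
- sample_a: Bystander with a white cap, amber glass, in the tray. Upright glass cylinder, 40 mm diameter, 90 mm tall, 75 to 155 g, the top 20 mm being a screw cap 39 mm across; rigid. Origin at the centre of its underside, z up along the bottle. 
- sample_b: Bystander with a white cap, green glass, in the tray. Upright glass cylinder, 40 mm diameter, 90 mm tall, 75 to 155 g, the top 20 mm being a screw cap 39 mm across; rigid. Origin at the centre of its underside, z up along the bottle. 
- sample_c: Bystander with a white cap, amber glass, standing in the drawer's other (left, grey-floored) compartment; it rides in with the drawer. Upright glass cylinder, 40 mm diameter, 90 mm tall, 75 to 155 g, the top 20 mm being a screw cap 39 mm across; rigid. Origin at the centre of its underside, z up along the bottle. 
- tray: Fixed black tray, 110 mm (x) by 250 mm (y), floor 5 mm thick, rim 18 mm high. Origin under its centre; its three bottles stand in a row along its y axis, about 75 mm apart (35 mm gaps), so a grasp closing along the tray's x axis is the clear one.
- analyser: Fixed white bench analyser, 260 mm deep (x) by 340 mm wide (y) by 130 mm high (flat grey top). Origin under its centre, x pointing away from the robot; its front face is at x = -130 mm. The drawer bay is in the front's left part (y from -25 to +160 mm); the ceiling of the bay is 116 mm above the table.
- drawer (a joint): Drawer's slide in metres: 0 = fully shut, about 0.135 to 0.160 at the start; it grows as the drawer comes out towards the robot (the analyser's -x). Drags with about 1.5 N; no handle and no catch, it is shut by pushing its front panel.
- lane (a point): Point on the drawer's orange floor, 16 mm above the table; moves with the drawer, axes as the analyser's. The compartment is 80 mm wide (y), centred on it, and spans x = -70 mm (front panel's inner face) to +115 mm; only the part in front of the analyser's face is open from above. Divider and walls reach z = 56 mm, front panel 128 mm. Other compartment's middle: y = +86 mm.
- drawer_front (a point): Middle of the top edge of the outer face of the drawer's front panel (14 mm thick, 188 mm wide, from 8 to 128 mm above the table); moves with the drawer; axes as the analyser's. When shut it stands 14 mm in front of the analyser's face.
- switch (a joint): Toggle switch in radians: 0 = off, leaning 0.5 rad towards the robot (the analyser's -x); 1.0 = on, leaning 0.5 rad away. Stiff enough to stay wherever it is left, so it must be pushed right over to its end stop; needs about 1 to 2 N at the tip.
- switch_tip (a point): Centre of the switch's red ball, 24 mm in diameter, at the end of a steel stem 10 mm thick and 60 mm long; moves with the lever.
- switch_hinge (a point): Pivot of the switch, 150 mm above the table, 85 mm in front of and 100 mm to the right (-y) of the analyser's centre; its axis is the analyser's y. The grey base under it is 70 by 50 mm and 20 mm high.

How it is judged:
By the outcome, as a careful person would: the job done as asked, in the order asked, and still so for the second after the job is handed in, with the robot touching nothing.
It also fails if it takes over 69 s, if anything falls off the work surface, if the arm or the gripper's body presses on something with over 40 N, if the wrist force passes 120 N, or if a joint passes its speed limit or range.

## Working session

There is one attempt and no reset: what is moved stays moved. The work goes in short steps, each a Python script; the robot and the scene stay as the last script left them, time stands still between calls to the robot, and variables do not carry over. Pictures are saved under pics/ and viewed, at most 10 in all, crops included, and the job is handed in when it is done.

```bash
ls; mkdir -p pics
python3 - <<'E'
from rig import imaging,readout
import cv2,numpy as np
print(readout.state())
for n in("top","side"):
    p,d=imaging.get_image(n); cv2.imwrite(f"pics/{n}0.png",p[:,:,::-1]); np.savez(f"{n}0.npz",p=p,d=d); print(n,imaging.get_calibration(n))
E
```

```text
pics
{'time_s': 0.0, 'joint_positions': array([-1.41010725e+00,  3.59537182e-01,  1.51139465e+00,  2.65722525e-05,
        1.27246304e+00, -1.15082341e-01]), 'joint_vel': array([-0.00143828,  0.00129349,  0.00101323, -0.00296794, -0.00080116,
        0.00242053]), 'tau': array([ 9.24438355e-04, -5.15364897e+01, -2.70718485e+01,  6.77037332e-02,
        3.50027683e-02, -1.64579992e-04]), 'ee_pos': array([ 0.16328349, -0.576697  ,  0.23580477]), 'ee_rot': array([-3.10999170e+00, -4.31549479e-01,  2.46601557e-05]), 'contact_force': array([-0.65821169, -0.30674182, -0.3885144 ]), 'wrist_torque': array([ 0.00966757,  0.00703276, -0.01642504]), 'grasp_force': 0.0, 'width': 1.0027727549365595}
top {'camera_matrix': array([[436.03293797,   0.        , 256.60164262],
       [  0.        , 436.03293797, 185.20279951],
       [  0.        ,   0.        ,   1.        ]]), 'xyz': array([ 0.50911227, -0.10308878,  1.04065721]), 'rotation': array([-2.16148589,  2.14450061, -0.07681516])}
side {'camera_matrix': array([[457.13939794,   0.        , 247.11645968],
       [  0.        , 457.13939794, 195.08240436],
       [  0.        ,   0.        ,   1.        ]]), 'xyz': array([ 0.88693011, -0.88032647,  1.03337031]), 'rotation': array([-2.36746277, -0.3675212 ,  0.16961697])}
```

View pics/top0.png

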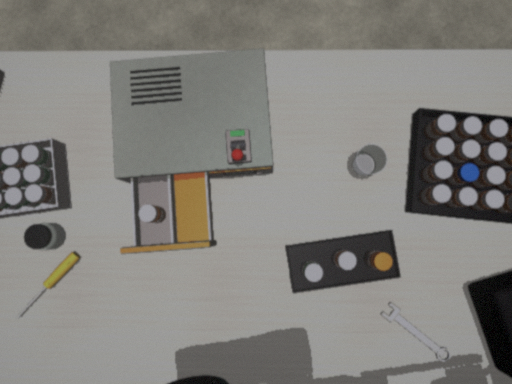

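View pics/side0.png

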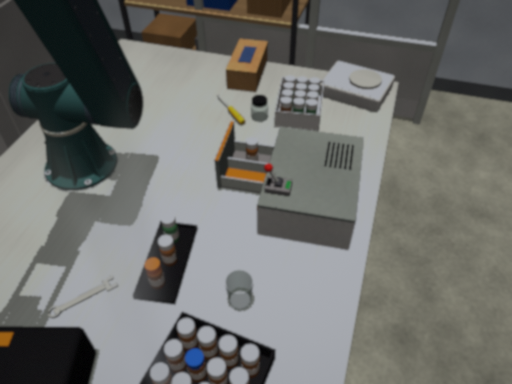

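The top view shows the orange cap at (382,261) and the white tray caps at (347,260) and (314,272). The analyser's top spans (110,62) to (272,172). The drawer panel runs along (122,250)-(214,243), with the orange lane around (192,208), sample_c's cap at (150,213) and the red ball at (238,155). The side view agrees and shows the switch leaning towards the robot.

```bash
cat > h.py <<'E'
import numpy as np,cv2
from scipy.spatial.transform import Rotation as R
def cloud(c,d):
    K=c["camera_matrix"]; v,u=np.mgrid[:d.shape[0],:d.shape[1]]
    P=np.stack([(u-K[0,2])/K[0,0]*d,(v-K[1,2])/K[1,1]*d,d],-1)
    return P@R.from_rotvec(c["rotation"]).as_matrix().T+c["xyz"]
def ray(c,u,v,z):
    K=c["camera_matrix"]; r=R.from_rotvec(c["rotation"]).as_matrix()@np.array([(u-K[0,2])/K[0,0],(v-K[1,2])/K[1,1],1])
    return c["xyz"]+r*(z-c["xyz"][2])/r[2]
def blob(m,k=0):
    n,l,s,ce=cv2.connectedComponentsWithStats(m.astype(np.uint8)); o=1+np.argsort(-s[1:,4]); return [(s[i,4],ce[i],l==i) for i in o]
def hsv(p): return cv2.cvtColor(p,cv2.COLOR_RGB2HSV)
E
python3 - <<'E'
from h import *; from rig import imaging
np.set_printoptions(precision=4,suppress=True)
c=imaging.get_calibration("top"); f=np.load("top0.npz"); p,d=f["p"],f["d"]; W=cloud(c,d); H=hsv(p); z=W[...,2]
print("table",np.median(z[280:300,230:270]))
def rect(m):
    P=W[m]; r=cv2.minAreaRect(P[:,:2].astype(np.float32)); return r,np.median(P[:,2])
m=(abs(z-.13)<.008); m[:, :100]=0; m[:, 285:]=0; m[185:]=0; b=blob(m)[0]; print("top",b[0],rect(b[2]))
cn=cv2.findContours(b[2].astype(np.uint8),0,2)[0][0]; q=cv2.minAreaRect(cn); print([ray(c,*x,.13)[:2] for x in cv2.boxPoints(q)])
m=(abs(z-.128)<.01); m[:230]=0;m[262:]=0;m[:,:110]=0;m[:,225:]=0; b=blob(m)[0]; print("front",b[0],rect(b[2]))
org=(H[...,0]>8)&(H[...,0]<22)&(H[...,1]>150)&(H[...,2]>90)
for a,ce,mm in blob(org)[:5]: print("org",a,ce,np.median(z[mm]),ray(c,*ce,.016)[:2],ray(c,*ce,.128)[:2],ray(c,*ce,.095)[:2])
wh=(H[...,1]<50)&(H[...,2]>130)&(z>.075)&(z<.12)
for a,ce,mm in blob(wh)[:16]:
    if 100<ce[0]<400: print("wh",a,ce,np.median(z[mm]),ray(c,*ce,.095)[:2])
red=((H[...,0]<6)|(H[...,0]>174))&(H[...,1]>150)&(H[...,2]>90)
for a,ce,mm in blob(red)[:2]: print("red",a,ce,z[mm].max(),ray(c,*ce,.20)[:2])
bk=(p.max(-1)<60); bk[:225]=0;bk[300:]=0;bk[:,:280]=0;bk[:,405:]=0
b=blob(bk)[0]; print("tray",b[0],b[1],cv2.minAreaRect(cv2.findContours(b[2].astype(np.uint8),0,2)[0][0]))
c=imaging.get_calibration("side");f=np.load("side0.npz");H=hsv(f["p"])
red=((H[...,0]<6)|(H[...,0]>174))&(H[...,1]>150)&(H[...,2]>90)
for a,ce,mm in blob(red)[:2]: print("red",a,ce,ray(c,*ce,.20)[:2])
E
```

```text
table -0.00022960725054721465
top 17692 (((0.7602386474609375, 0.07325441390275955), (0.2608681917190552, 0.3407953679561615), 4.9839911460876465), np.float64(0.12997636151950853))
[array([0.8756, 0.2621]), array([ 0.903 , -0.0855]), array([ 0.6438, -0.1075]), array([0.6149, 0.2298])]
front 603 (((0.47201183438301086, 0.11827781796455383), (0.014019444584846497, 0.18778406083583832), 4.901567459106445), np.float64(0.12800485698650754))
org 168 [188.0298 176.3155] 0.016050620973528495 [0.6356 0.0939] [0.6218 0.0724] [0.6258 0.0787]
org 136 [384.9191 261.9044] 0.09492355612867043 [ 0.4398 -0.3666] [ 0.4474 -0.3378] [ 0.4452 -0.3463]
org 5 [187.  182.8] 0.017955955022269876 [0.6201 0.096 ] [0.6079 0.0742] [0.6115 0.0806]
org 4 [184.   193.75] 0.01577837795418202 [0.5939 0.1024] [0.5846 0.08  ] [0.5874 0.0866]
org 4 [379.25 253.25] 0.09172670682205841 [ 0.4594 -0.3541] [ 0.4648 -0.3266] [ 0.4632 -0.3347]
wh 239 [313.3431 272.3054] 0.09459803520334198 [ 0.4215 -0.1948]
wh 238 [346.9748 260.4496] 0.09463935657869704 [ 0.4473 -0.2663]
wh 233 [146.7811 212.9399] 0.10562938430078672 [0.5447 0.1672]
red 82 [236.8049 154.2927] 0.21632099188682286 [ 0.6568 -0.0363]
tray 3727 [341.9187 260.2616] ((342.4623718261719, 261.0511779785156), (46.679351806640625, 107.4404067993164), 81.38435363769531)
red 41 [267.9024 167.1951] [ 0.6522 -0.0309]
```

```bash
cat >> h.py <<'E'
A0=np.array([.7602,.0733]); YAW=np.radians(4.94)
def an(x,y): 
    c,s=np.cos(YAW),np.sin(YAW); return A0+np.array([c*x-s*y,s*x+c*y])
def inan(P):
    c,s=np.cos(YAW),np.sin(YAW); d=np.asarray(P)[...,:2]-A0; return np.stack([c*d[...,0]+s*d[...,1],-s*d[...,0]+c*d[...,1]],-1)
def down(th):
    y=np.array([np.cos(th),np.sin(th),0]); z=np.array([0,0,-1.]); return R.from_matrix(np.stack([np.cross(y,z),y,z],1)).as_rotvec()
def best(pos,th):
    from rig import solver
    o=[]
    for t in(th,th+np.pi):
        q=solver.solve_ik(pos,down(t))
        if q is not None:o.append((abs(q[5]),t))
    return down(min(o)[1])
E
python3 - <<'E'
from h import *; from rig import imaging,solver
np.set_printoptions(precision=4,suppress=True)
c=imaging.get_calibration("top"); f=np.load("top0.npz"); p,d=f["p"],f["d"]; W=cloud(c,d); H=hsv(p); z=W[...,2]
m=(z>.085)&(z<.112); m[:190]=0; m[290:]=0; m[:,:130]=0; m[:,405:]=0
for a,ce,mm in blob(m)[:6]:
    if a>100:
        ctr,r=cv2.minEnclosingCircle(W[mm][:,:2].astype(np.float32)); print(a,ce,W[mm].mean(0),ctr,r)
t=(z>.012)&(z<.024); t[:225]=0;t[300:]=0;t[:,:280]=0;t[:,405:]=0
b=blob(t)[0]; P=W[b[2]]; print("tray",len(P),cv2.minAreaRect(P[:,:2].astype(np.float32)))
fl=(abs(z-.016)<.003)&(H[...,0]>8)&(H[...,0]<28)&(H[...,1]>110); fl[:165]=0;fl[250:]=0;fl[:,:160]=0;fl[:,215:]=0
q=inan(W[fl]); print("lane",len(q),np.percentile(q,[1,50,99],axis=0))
fr=(abs(z-.128)<.004); fr[:230]=0;fr[262:]=0;fr[:,:110]=0;fr[:,225:]=0; q=inan(W[fr]); print("panel",np.percentile(q,[1,50,99],axis=0))
rd=((H[...,0]<6)|(H[...,0]>174))&(H[...,1]>130)&(z>.19)&(z<.23); q=inan(W[rd]); print("ball",q.mean(0),z[rd].max())
for pos in([.445,-.346,.067],[*an(-.206,.0245),.079],[*an(-.07,-.1),.2]):
  for th in (0,np.pi/2): print(solver.solve_ik(pos,best(pos,th)))
E
```

```text
279 [147.871  213.2832] [0.5437 0.1622 0.1043] (0.5439335703849792, 0.16378100216388702) 0.019630443304777145
278 [382.1978 261.2266] [ 0.4465 -0.3407  0.0945] (0.4466889500617981, -0.34149056673049927) 0.01967570371925831
266 [313.1992 272.4286] [ 0.4212 -0.1946  0.0945] (0.42084193229675293, -0.19469960033893585) 0.019338127225637436
265 [346.5774 260.5321] [ 0.4471 -0.2655  0.0945] (0.4467812180519104, -0.26588550209999084) 0.01927093230187893
tray 715 ((0.44002819061279297, -0.26920410990715027), (0.11029775440692902, 0.2505798041820526), 9.028997421264648)
lane 1836 [[-0.2739 -0.005 ]
 [-0.1959  0.0299]
 [-0.1165  0.0653]]
panel [[-0.2899 -0.0223]
 [-0.2831  0.0687]
 [-0.2764  0.1607]]
ball [-0.1142 -0.1011] 0.21632099188682286
[-0.7834  0.5124  1.757  -0.      0.8722 -0.7834]
[-0.7834  0.5124  1.757  -0.      0.8722  0.7874]
[ 0.02    0.4894  1.7601 -0.      0.8921  0.02  ]
[ 0.02    0.4894  1.7601 -0.      0.8921 -1.5508]
[-0.1449  0.5315  1.3149 -0.      1.2952 -0.1449]
[-0.1449  0.5315  1.3149 -0.      1.2952  1.4259]
```

Run:
```python
from h import *; from rig import env,jaws,readout,imaging
b=[.4466,-.3411]; o=best([*b,.067],np.radians(9)); print(o)
env.move_ptp([*b,.20],o); 
print(env.movel([*b,.067],v=.08,guard=8))
jaws.command_gripper(0.0); s=readout.state(); print(s["time_s"],s["width"],s["grasp_force"],s["ee_pos"])
env.movel([*b,.10],v=.05); env.movel([*b,.26],v=.15)
s=readout.state(); print(s["time_s"],s["width"],s["grasp_force"],s["contact_force"])
for n in("top","wrist"):
    p,d=imaging.get_image(n); cv2.imwrite(f"pics/{n}1.png",p[:,:,::-1])
a,c=cv2.imread("pics/top1.png"),cv2.imread("pics/wrist1.png"); cv2.imwrite("pics/m1.png",cv2.resize(np.hstack([a,c]),(800,300)))
```

```text
[2.04030122 2.3888858  0.        ]
False
4.1167 0.44714341166169275 29.928249595686793 [ 0.44649866 -0.34108867  0.06697916]
6.1417 0.44737797564129855 29.925167807377875 [-0.99957207 -0.26614463 -1.25256872]
```

View pics/m1.png

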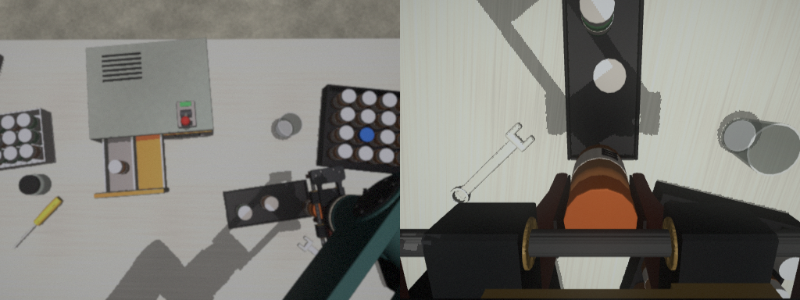

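The bottle is held upright between the fingers (orange cap at about (600,205) in the wrist half). Both white-capped bottles still stand in the tray. Next I place it.

Run:
```python
from h import *; from rig import env,jaws,readout,imaging
b=an(-.206,.027); o=best([*b,.079],YAW+np.pi/2); print(o)
env.move_ptp([*b,.26],o)
env.movel([*b,.088],v=.1,guard=8)
print(env.movel([*b,.074],v=.012,guard=2.0)); s=readout.state(); print(s["time_s"],s["width"],s["ee_pos"],s["contact_force"])
```

```text
[3.13867387 0.13539096 0.        ]
True
11.0167 0.44427811671399225 [0.55255958 0.08254946 0.07781902] [-0.13340856 -0.31647403  3.29275113]
```

Run:
```python
from h import *; from rig import env,jaws,readout,imaging
jaws.command_gripper(0.65); s=readout.state(); p0=s["ee_pos"]
print(env.movel([p0[0],p0[1],.13],v=.06,guard=6)); env.movel([p0[0],p0[1],.24],v=.15)
f=an(-.33,.055); o=best([*f,.1],YAW+np.pi/2)
env.movel([*f,.24],rotation=o,v=.2); jaws.command_gripper(0.0)
p,d=imaging.get_image("top"); cv2.imwrite("pics/top2.png",p[:,:,::-1])
p2,_=imaging.get_image("side"); cv2.imwrite("pics/m2.png",cv2.resize(np.hstack([p[100:330,50:350],p2[50:280,130:430]])[:,:,::-1],(800,306)))
W=cloud(imaging.get_calibration("top"),d); z=W[...,2]; m=(z>.085)&(z<.112); m[:165]=0;m[240:]=0;m[:,:130]=0;m[:,220:]=0
for a,ce,mm in blob(m)[:4]: print(a,ce,inan(W[mm].mean(0)),np.median(z[mm]))
print(readout.state()["time_s"])
```

```text
False
279 [147.87096774 213.28673835] [-0.20809875  0.10709481] 0.10546825413861416
269 [185.17472119 209.26394052] [-0.20577541  0.02565688] 0.10579729053314224
18 [212.38888889 172.55555556] [-0.13093757 -0.03844981] 0.10766906981394209
15.2667
```

View pics/m2.png

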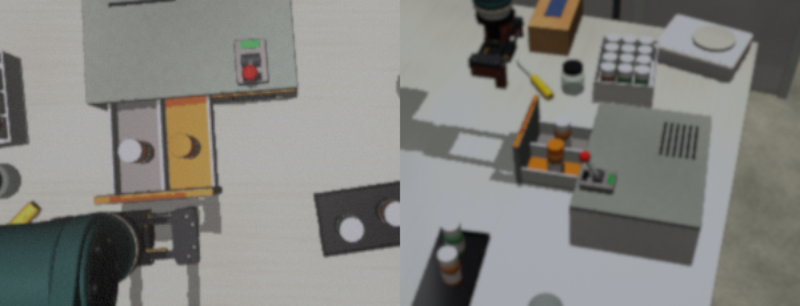

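The sample stands upright in the orange lane (cap at about (183,145) in the left half), and the white-capped bottles are undisturbed. Now I shut the drawer.

Run:
```python
from h import *; from rig import env,jaws,readout,imaging
s=readout.state(); f=an(-.345,.065); env.movel([*f,.24],v=.15); env.movel([*f,.099],v=.15)
print(env.movel([*an(-.305,.065),.099],v=.05,guard=10))
print(env.movel([*an(-.172,.065),.099],v=.05,guard=10)); s=readout.state();print(inan(s["ee_pos"]),s["contact_force"],s["time_s"])
print(env.movel([*an(-.140,.065),.099],v=.015,guard=12)); s=readout.state();print(inan(s["ee_pos"]),s["contact_force"],s["time_s"])
```

```text
False
False
[-0.1720183   0.06507775] [-1.77524235 -0.59808773 -0.99189716] 20.3833
True
[-0.15691342  0.06503685] [0.3499221  0.7281911  0.24283851] 21.6083
```

Run:
```python
from h import *; from rig import env,jaws,readout,imaging
env.movel([*an(-.19,.065),.099],v=.08); env.movel([*an(-.20,.065),.30],v=.2)
f=an(-.22,-.1); env.movel([*f,.30],v=.2)
p,d=imaging.get_image("top"); W=cloud(imaging.get_calibration("top"),d); z=W[...,2]
q=inan(W); m=(abs(z-.128)<.004)&(q[...,1]>.08)&(q[...,1]<.15)&(q[...,0]<-.05)
for k in np.percentile(q[m][:,0],[0,1]):print(k)
cv2.imwrite("pics/m3.png",cv2.resize(p[60:300,60:380,::-1],(640,480)));print(readout.state()["time_s"])
```

```text
-0.06607903943579718
-0.06573410213699453
24.35
```

View pics/m3.png

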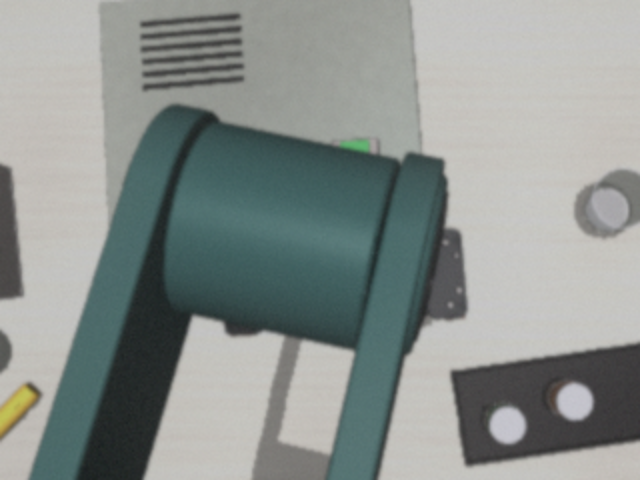

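The arm hides the drawer front in this view, so I check with the side camera's depth.

Run:
```python
from h import *; from rig import env,jaws,readout,imaging
for n in("side","wrist"):
    c=imaging.get_calibration(n);p,d=imaging.get_image(n); W=cloud(c,d); z=W[...,2]; q=inan(W)
    m=(abs(z-.127)<.006)&(q[...,1]>-.02)&(q[...,1]<.16)&(q[...,0]<-.1)&(q[...,0]>-.2)
    if m.sum():print(n,m.sum(),np.percentile(q[m][:,0],[0,2,10,50]))
    if n=="side": cv2.imwrite("pics/m4.png",cv2.resize(p[60:260,180:400,::-1],(660,600)))
```

```text
side 524 [-0.14470279 -0.14308545 -0.13916643 -0.12104978]
wrist 8625 [-0.14374046 -0.14286823 -0.13935926 -0.12145183]
```

View pics/m4.png

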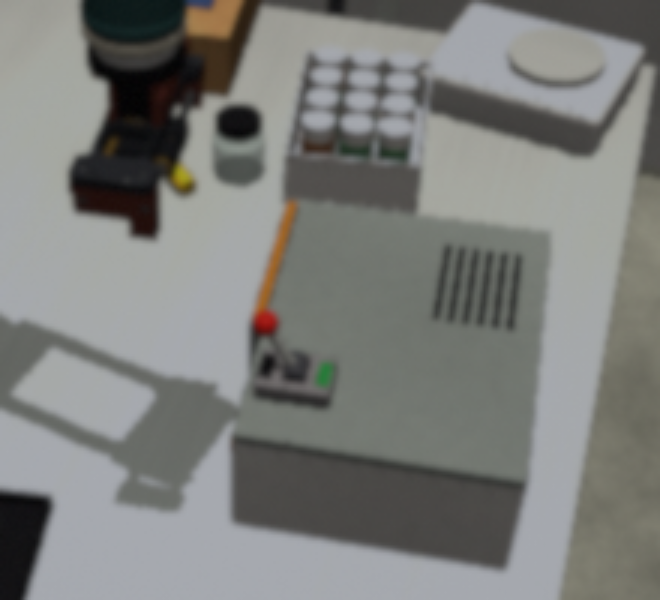

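The drawer is shut: the panel face measures at x = -144 mm and its orange edge sits against the analyser at (278,260). The ball is at (265,322), still off. Next is the switch.

Run:
```python
from h import *; from rig import env,jaws,readout,imaging
env.movel([*an(-.18,-.101),.30],v=.15); env.movel([*an(-.18,-.101),.204],v=.12)
print(env.movel([*an(-.105,-.101),.204],v=.05,guard=12)); s=readout.state();print(inan(s["ee_pos"]),s["contact_force"])
print(env.movel([*an(-.055,-.101),.204],v=.02,guard=12)); s=readout.state();print(inan(s["ee_pos"]),s["contact_force"])
env.movel([*an(-.18,-.101),.204],v=.12); env.movel([*an(-.20,-.101),.32],v=.2); f=an(-.30,-.28); env.movel([*f,.32],v=.25)
env.dwell(.3)
c=imaging.get_calibration("top");p,d=imaging.get_image("top"); W=cloud(c,d); z=W[...,2];q=inan(W);H=hsv(p)
rd=((H[...,0]<6)|(H[...,0]>174))&(H[...,1]>130)&(z>.19)&(z<.23); print("ball",rd.sum(),q[rd].mean(0),z[rd].max())
m=(abs(z-.127)<.006)&(q[...,1]>-.02)&(q[...,1]<.16)&(q[...,0]<-.1)&(q[...,0]>-.2); print(np.percentile(q[m][:,0],[0,2]))
cv2.imwrite("pics/m5.png",cv2.resize(p[30:300,60:420,::-1],(720,540)));print(readout.state()["time_s"])
```

```text
False
[-0.10498461 -0.10103509] [-0.32157367 -0.50266421 -0.01716802]
True
[-0.08053147 -0.1007313 ] [-0.66622613  0.57548758  0.77995213]
ball 85 [-0.0577567  -0.10094568] 0.21780412638426572
[-0.14439625 -0.14331448]
31.9083
```

View pics/m5.png

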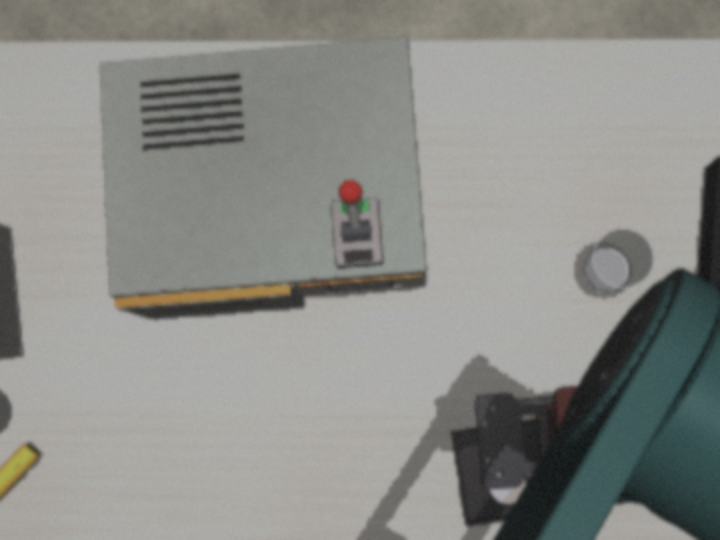

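The ball has moved over to (350,190), and the drawer is still shut. It measures a shade short of the end stop (about 1.5 mm), so I push again more firmly.

Run:
```python
from h import *; from rig import env,jaws,readout,imaging
env.movel([*an(-.20,-.101),.32],v=.25); env.movel([*an(-.15,-.101),.207],v=.15)
env.movel([*an(-.092,-.101),.207],v=.06,guard=25)
print(env.movel([*an(-.055,-.101),.207],v=.015,guard=25)); s=readout.state();print(inan(s["ee_pos"]),s["contact_force"])
env.movel([*an(-.18,-.101),.207],v=.12); env.movel([*an(-.20,-.101),.32],v=.2); env.movel([*an(-.30,-.28),.32],v=.25)
env.dwell(.3)
c=imaging.get_calibration("top")
for i in range(4):
    p,d=imaging.get_image("top"); W=cloud(c,d); z=W[...,2];q=inan(W);H=hsv(p)
    rd=((H[...,0]<6)|(H[...,0]>174))&(H[...,1]>130)&(z>.19)&(z<.23); ce=blob(rd)[0][1]; print("ball",q[rd].mean(0),np.percentile(z[rd],[50,90]),ce,inan(ray(c,*ce,.2)))
p,d=np.load("top0.npz").values(); z=cloud(c,d)[...,2];H=hsv(p);rd=((H[...,0]<6)|(H[...,0]>174))&(H[...,1]>130)&(z>.19)&(z<.23);print("t0",np.percentile(z[rd],[50,90]))
print(readout.state()["time_s"])
```

```text
True
[-0.0803453  -0.10078015] [-1.01765843  0.82201352  0.23006473]
ball [-0.05763784 -0.10094071] [0.21198445 0.2146409 ] [234.63529412 125.44705882] [-0.0546521 -0.1001759]
ball [-0.05766546 -0.10094639] [0.21197633 0.2147837 ] [234.63529412 125.44705882] [-0.0546521 -0.1001759]
ball [-0.05773462 -0.10087303] [0.21213944 0.21475155] [234.60465116 125.5       ] [-0.05475313 -0.100108  ]
ball [-0.05773999 -0.10087489] [0.21190968 0.2152438 ] [234.60465116 125.5       ] [-0.05475313 -0.100108  ]
t0 [0.21152837 0.21467965]
39.4917
```

```bash
python3 -c "
from rig import workorder
print(workorder.hand_in())"
```

```text
the job is handed in; nothing more can be done
None
```

The job is handed in at about 39 s: the orange-capped sample was set down upright in the orange lane, the drawer was pushed fully shut, the switch was flipped to its end stop, and the arm was left clear; the white-capped bottles looked undisturbed when last seen.

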